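# Load a centrifuge rotor in balance from a mixed tray

## Task

Load the centrifuge for a balanced run: take the four red-capped tubes out of the steel tray and put them in the rotor, each thin tube in one of the two narrow (sleeved) buckets, and the two wide tubes in wide buckets that face each other straight across the spindle. Lower each tube upright all the way to the bottom of its bucket before letting go, and never drop one.

Things in the scene. Friction and masses are not known exactly. Their poses are not given: they have to be found in the camera images.
- big_tube_1: Wide centrifuge tube: frosted body 30 mm in diameter, red knurled screw cap 35 mm in diameter and 20 mm high, 116 mm tall in all, about 60 g, standing upright on its flat foot. Origin: centre of the underside; z up along the tube. It starts in the steel tray (floor 3 mm above the table, edge 20 mm high).
- big_tube_2: Wide centrifuge tube: frosted body 30 mm in diameter, red knurled screw cap 35 mm in diameter and 20 mm high, 116 mm tall in all, about 60 g, standing upright on its flat foot. Origin: centre of the underside; z up along the tube. Also in the tray stand two brown dropper bottles, 34 mm wide and 102 mm high, not part of the job.
- small_tube_1: Thin centrifuge tube: frosted body 18 mm in diameter, red knurled screw cap 22 mm in diameter and 18 mm high, 104 mm tall in all, about 30 g, standing upright on its flat foot. Origin: centre of the underside; z up along the tube. Tubes and bottles stand in two rows of three, 65 mm or more between centres in a row (roughly along y), 90 mm between rows (along x).
- small_tube_2: Thin centrifuge tube: frosted body 18 mm in diameter, red knurled screw cap 22 mm in diameter and 18 mm high, 104 mm tall in all, about 30 g, standing upright on its flat foot. Origin: centre of the underside; z up along the tube. It topples easily when nudged.
- bucket_wide_a1: Wide rotor bucket, a bright metal cup. Mouth 51 mm wide, tapering over 16 mm to a bore 35 mm in diameter. Origin on its axis at the underside, z up; inner floor 4 mm and rim 60 mm above the origin. Straight across the spindle from bucket_wide_a2. Anticlockwise from above, 60 degrees and 80 mm apart: wide_a1, wide_b1, narrow_1, wide_a2, wide_b2, narrow_2.
- bucket_wide_a2: Wide rotor bucket, a bright metal cup. Mouth 51 mm wide, tapering over 16 mm to a bore 35 mm in diameter. Origin on its axis at the underside, z up; inner floor 4 mm and rim 60 mm above the origin. Straight across the spindle from bucket_wide_a1. The rotor turns on its spindle against light friction, 0.12 N m, so it can shift if pushed.
- bucket_wide_b1: Wide rotor bucket, a bright metal cup. Mouth 51 mm wide, tapering over 16 mm to a bore 35 mm in diameter. Origin on its axis at the underside, z up; inner floor 4 mm and rim 60 mm above the origin. Straight across the spindle from bucket_wide_b2. The round white housing, 260 mm across with its lid off, is 112 mm high; the rims are 105 mm above the table.
- bucket_wide_b2: Wide rotor bucket, a bright metal cup. Mouth 51 mm wide, tapering over 16 mm to a bore 35 mm in diameter. Origin on its axis at the underside, z up; inner floor 4 mm and rim 60 mm above the origin. Straight across the spindle from bucket_wide_b1. A seated wide tube sticks out 60 mm above the rim.
- bucket_narrow_1: Narrow rotor bucket, a metal cup filled by a dull grey sleeve. Mouth 39 mm wide, tapering over 16 mm to a bore 23 mm in diameter. Origin on its axis at the underside, z up; inner floor 4 mm and rim 60 mm above the origin. Straight across the spindle from bucket_narrow_2. A seated thin tube sticks out 48 mm above the rim.
- bucket_narrow_2: Narrow rotor bucket, a metal cup filled by a dull grey sleeve. Mouth 39 mm wide, tapering over 16 mm to a bore 23 mm in diameter. Origin on its axis at the underside, z up; inner floor 4 mm and rim 60 mm above the origin. Straight across the spindle from bucket_narrow_1. All buckets are empty and upright at the start.

How it is judged:
By the outcome, as a careful person would: the job done as asked, in the order asked, and still so for the second after the job is handed in, with the robot touching nothing.
It also fails if it takes over 109 s, if anything falls off the work surface, if the arm or the gripper's body presses on something with over 40 N, if the wrist force passes 120 N, or if a joint passes its speed limit or range.

## Robot

A 6-joint arm with a two-finger parallel gripper is mounted at the origin on the work surface; the furniture and walls round the work are solid. World frame = base frame: x ahead of the robot, y to its left, z up, the work surface at z = 0. Lengths are in m, angles in rad, forces in N, time in s.
With the tool pointing down it reaches from about 0.25 to 0.725 m from the base axis. Payload 9.7 kg.
Tool frame: the origin (TCP) lies at the centre of the arm's flange, where the gripper is bolted on; the fingertips stand 173 mm ahead of it and the grasp point (between the pads) lies 155 mm ahead of it; z points along the fingers, y is the line along which they close (so a half turn about z gives the same grasp; the last joint's range is limited). The gripper opens to 85 mm and grips with 20 to 120 N. Pads are 22 mm wide; open, the fingers measure 114 mm over their backs; the gripper's body (76 mm by 85 mm) begins 54 mm behind the grasp point. The pads swing forward as they close: fully open they stand 13 mm farther back than shut.
Start: joints at [-1.213, 0.087, 0.176, 1.66, 0, 1.571], TCP at [0.193, -0.515, 0.405] pointing down, gripper open.
Joint ranges: [-3.13, 3.13], [-0.85, 1.81], [-1.15, 1.24], [-2.2, 2.28], [-1.44, 1.52], [-3.14, 3.14]. Speed limits (rad/s): [2.22, 2.22, 2.57, 3.14, 3.14, 3.14].

## Interface

Orientations are given as a rotation vector (axis times angle).
In Python, from plant import robot gives the robot as it stands. The module is installed in compiled form; this text tells all that it offers.
- The arm moves only by the tool apply_moves, never from a script. Its argument "increments" is a list of rows, each a list of 3 entries, a list of its own where there are three numbers: the opening, from 0 (shut) to 1 (fully open), then the shift along the tool's x, y, z in a scale on which 1.0 is 1000 mm, then the turn, a rotation vector about the tool's x, y, z in normalised numbers (1 is 360 degrees). In form: [[gripper, [tx, ty, tz], [wx, wy, wz]], ...]. A call has 1 to 8 rows; each row is the pose to reach, as a shift and turn from the pose commanded when the call began, along the tool's axes at that moment; what a row does not reach only later rows make up. A row lasts 1/10 s, in which the tool goes at most 50 mm and 8.59 degrees, less where a joint would pass 70% of its speed; a pose out of reach is approached as far as the arm can. No shift or turn number may pass 1 either way. A call with a gripper value outside its range is refused whole. The fingers move at their own pace and stop on an object; the grip force is fixed at half the most. Time passes only in rows, so rows that repeat a pose let the fingers close. It gives the time, the measured TCP pose, the force, the opening and the grip force at its end, in the units of the state.
- robot.get_obs(): the state, without advancing time (a new reading comes with each control period).
- robot.grab_frame(name): name is "side" or "top" or "wrist"; returns a dict with "pixels" (480x640x3 uint8, red, green, blue), "K" (3x3 intrinsics, pixels), "rvec" (rotation vector, rad) and "tvec" (3), from world to camera coordinates, as OpenCV has them. Camera axes: x right, y down, z forward; pixel columns grow to the right and rows downward; lengths in m; the calibration is good to about 2 mm. A picture is of the moment at which its call begins. There is no depth.
- robot.sign_off(): hands the job in; it is judged then, once.
The state is a dict: "time": time; "q": joint angles; "qd": joint speeds; "joint_torque": joint torques, N m; "ee_pos": TCP position; "tcp_rot": TCP orientation; "wrist_force": force on the tool from outside, world axes, zero at the start; "torque": the same for the moment, N m; "width": opening from 0.0 (shut) to 1.0 (fully open); "grasp_force": force on a finger pad.
Only numpy, scipy, OpenCV 4.12 (cv2) and the standard library are available. Lean on these libraries where they do the work, as an engineer would, in place of code of your own. Each camera call takes 0.05 s, during which the arm holds its last target. There are 200 camera calls.

## Working session

There is one attempt and no reset: what is moved stays moved. The work goes in short steps, Python scripts to look and compute and a tool call to move; the robot and the scene stay as the last step left them, time stands still between calls to the robot, and variables do not carry over. Pictures are saved under pics/ and viewed, at most 14 in all, crops included, and the job is handed in when it is done.

Besides the shell and the picture viewer there is one more tool, called after ">>>" in YAML: its name, and indented under it one key for each argument. apply_moves: Moves the arm, as the interface text tells. Its arguments: {"type":"object","properties":{"increments":{"type":"array","items":{"type":"array"}}},"required":["increments"]}

```bash
mkdir -p pics; cat > h.py <<'E'
import numpy as np, cv2
from plant import robot
def grab(n,save=None):
    f=robot.grab_frame(n)
    if save: cv2.imwrite('pics/'+save,f['pixels'][:,:,::-1])
    return f
def ray(f,u,v):
    R=cv2.Rodrigues(np.array(f['rvec'],float))[0];t=np.array(f['tvec'],float).ravel()
    d=R.T@np.linalg.inv(f['K'])@np.array([u,v,1.]);return -R.T@t,d
def onz(f,u,v,z):
    c,d=ray(f,u,v);return c+d*(z-c[2])/d[2]
def proj(f,p):
    return cv2.projectPoints(np.array(p,float).reshape(-1,3),np.array(f['rvec'],float),np.array(f['tvec'],float),np.array(f['K'],float),None)[0].reshape(-1,2)
E
python3 - <<'E'
from h import *
for n in('top','side','wrist'):
    f=grab(n,n+'0.png'); c,d=ray(f,320,240); print(n,c.round(3),(d/np.linalg.norm(d)).round(3),f['K'][0][0])
    m=cv2.cvtColor(f['pixels'],cv2.COLOR_RGB2HSV); r=((m[...,0]<8)|(m[...,0]>172))&(m[...,1]>130)&(m[...,2]>60)
    k,l,s,ce=cv2.connectedComponentsWithStats(r.astype(np.uint8))
    for i in range(1,k):
        if s[i,4]>40: print(s[i],ce[i].round(1),onz(f,*ce[i],.115).round(3))
o=robot.get_obs();print(o)
E
```

```text
top [0.319 0.016 1.083] [ 0.208  0.001 -0.978] 565.4373068989753
[556 140  21  16 125] [563.1 148.6] [ 0.687 -0.422  0.115]
[550 152  16  10  47] [556.8 158. ] [ 0.669 -0.409  0.115]
[207 193  12  13 131] [212.6 198.9] [0.601 0.208 0.115]
[154 197  22  21 345] [164.2 206.8] [0.588 0.293 0.115]
[221 260  14  13 130] [227.6 265.6] [0.481 0.179 0.115]
[157 264  22  21 350] [167.3 274. ] [0.467 0.283 0.115]
[581 270  59  28 754] [614.8 281.7] [ 0.445 -0.488  0.115]
[579 282  26  12 226] [591.9 287.9] [ 0.434 -0.447  0.115]
[ 51 297  15  11 131] [ 57.8 302.1] [0.42  0.469 0.115]
[594 297  38  14 329] [613.1 303.1] [ 0.408 -0.481  0.115]
[578 307  30  14 228] [592.2 313.5] [ 0.391 -0.443  0.115]
[  0 309  11  11 104] [  4.4 314.1] [0.401 0.559 0.115]
[607 312  33  12 287] [624.2 317.6] [ 0.383 -0.497  0.115]
[579 320  13  12 107] [585.4 325.7] [ 0.37  -0.43   0.115]
[579 324  61  22 628] [608.  333.3] [ 0.357 -0.466  0.115]
[622 337  11  10  88] [626.6 341.6] [ 0.343 -0.496  0.115]
[592 339  48  26 505] [616.1 353.5] [ 0.324 -0.476  0.115]
[580 361  60  16 524] [609.6 368.5] [ 0.299 -0.462
[... 3781 characters left out ...]
.115]
{'time': 0.15, 'q': array([-1.21299264e+00,  8.73101448e-02,  1.75351707e-01,  1.65978147e+00,
       -2.93401563e-05,  1.57082539e+00]), 'qd': array([ 3.09568893e-04,  3.27825684e-04,  1.12854545e-03,  7.50429762e-05,
        1.57284425e-03, -3.48139427e-04]), 'joint_torque': array([-5.91140542e-04, -5.20760679e+01,  4.65046299e+01,  1.38471398e-02,
       -1.17511829e-05,  8.13007517e-06]), 'ee_pos': array([ 0.19261933, -0.51517559,  0.40417706]), 'tcp_rot': array([-3.09055144e+00, -5.58834235e-01,  3.09034076e-04]), 'wrist_force': array([-0.63830536, -0.43924533,  0.15960662]), 'torque': array([-0.04309116, -0.05148827, -0.02217311]), 'grasp_force': 0.0, 'width': 0.9967850236422673}
```

View pics/top0.png

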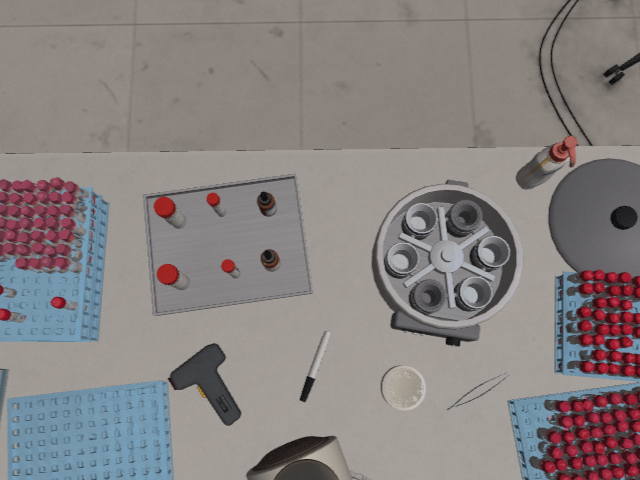

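View pics/side0.png

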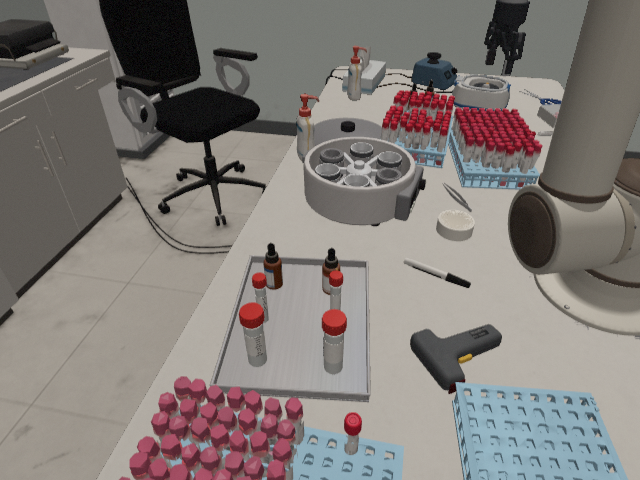

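Top view: wide tubes' caps are at (165,207) and (168,275), thin ones at (213,199) and (228,267). The rotor hub is at about (447,256), with sleeved buckets at (465,217) and (428,294). The side view agrees. Next I triangulate the caps and look closely at the rotor.

```bash
python3 - <<'E'
from h import *
T=grab('top');S=grab('side')
def tri(a,b):
    c1,d1=ray(T,*a);c2,d2=ray(S,*b);d1/=np.linalg.norm(d1);d2/=np.linalg.norm(d2)
    s=np.linalg.lstsq(np.c_[d1,-d2],c2-c1,rcond=None)[0];p,q=c1+s[0]*d1,c2+s[1]*d2
    return ((p+q)/2).round(4),(np.linalg.norm(p-q)*1e3).round(1)
for n,a,b,z in[('big far',(164.2,206.8),(251.2,315),.109),('big near',(167.3,274),(333.7,322.1),.109),('small far',(212.6,198.9),(258.8,280.2),.098),('small near',(227.6,265.6),(334.7,277.6),.098)]:
    print(n,tri(a,b),onz(T,*a,z)[:2].round(4),onz(S,*b,z)[:2].round(4))
cr=T['pixels'][170:350,365:535,::-1]
cv2.imwrite('pics/rot.png',cv2.resize(cr,None,fx=3.3,fy=3.3,interpolation=cv2.INTER_CUBIC))
print('hub',onz(T,447,256,.1))
R=cv2.Rodrigues(robot.get_obs()['tcp_rot'])[0];print(R.round(3))
E
```

```text
big far (array([0.5901, 0.2955, 0.1078]), np.float64(1.2)) [0.5892 0.295 ] [0.5903 0.2964]
big near (array([0.4689, 0.2849, 0.1075]), np.float64(1.4)) [0.4679 0.2844] [0.4694 0.2861]
small far (array([0.6067, 0.2114, 0.0969]), np.float64(1.0)) [0.6059 0.2111] [0.6068 0.2124]
small near (array([0.485 , 0.1816, 0.0974]), np.float64(3.1)) [0.4833 0.1814] [0.4864 0.1819]
hub [ 0.49554408 -0.20588043  0.1       ]
[[ 0.937  0.35  -0.   ]
 [ 0.35  -0.937  0.001]
 [ 0.    -0.001 -1.   ]]
```

View pics/rot.png

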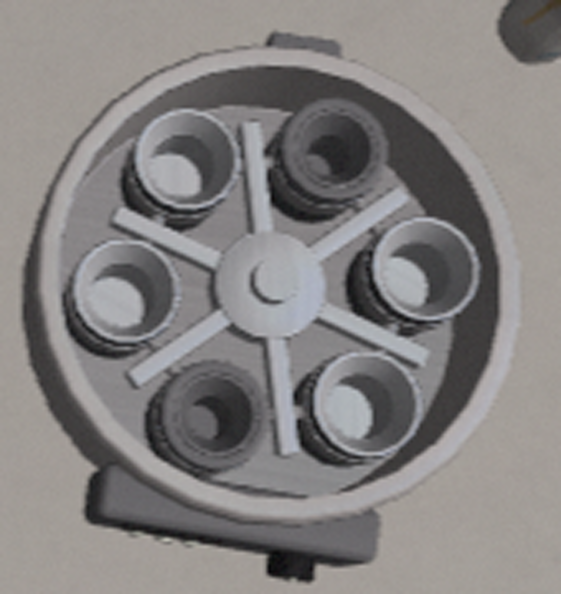

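```bash
cat > rot.py <<'E'
import numpy as np
def fit(P):  # P: 6x2 rim centres in angular order -> hexagon fit
    c=P.mean(0); z=(P-c)@[1,1j]
    k=np.exp(-1j*np.pi/3*np.arange(6))
    ks=[k,k.conj()]; s=max(((z*q.conj()).mean(),i) for i,q in enumerate(ks) if 1) if 0 else None
    best=max(ks,key=lambda q:abs((z*q.conj()).mean())); m=(z*best.conj()).mean()
    F=80e-3*m/abs(m)*best; F=np.c_[F.real,F.imag]+c
    return c,abs(m),F
E
python3 - <<'E'
from h import *; from rot import fit
T=grab('top')
px=[(186,160),(334,155),(425,268),(366,405),(207,413),(127,294)]
P=np.array([onz(T,365+(u+.5)/3.3-.5,170+(v+.5)/3.3-.5,.105)[:2] for u,v in px])
c,r,F=fit(P);print(P.round(4),c.round(4),r);print(F.round(4));print(((P-F)*1e3).round(1))
E
```

```text
[[ 0.5636 -0.1624]
 [ 0.5654 -0.2422]
 [ 0.5028 -0.2867]
 [ 0.4301 -0.2506]
 [ 0.4268 -0.1671]
 [ 0.4907 -0.1277]] [ 0.4966 -0.2061] 0.07950559341212805
[[ 0.5636 -0.1624]
 [ 0.5679 -0.2423]
 [ 0.5009 -0.286 ]
 [ 0.4296 -0.2498]
 [ 0.4252 -0.1699]
 [ 0.4922 -0.1262]]
[[ 0.  -0. ]
 [-2.5  0.1]
 [ 1.9 -0.7]
 [ 0.5 -0.8]
 [ 1.6  2.9]
 [-1.5 -1.5]]
```

The rows are not in the units I measure in: shifts go in shares of 1000 mm and turns go in shares of 360 degrees. I convert before sending: 393 mm / 1000 = 0.393, 343 mm / 1000 = 0.343, -64 degrees / 360 = -0.1778.

>>> apply_moves:
  increments:
    - [1,[0.049,-0.023,0],[0,0,-0.0222]]
    - [1,[0.098,-0.046,0],[0,0,-0.0444]]
    - [1,[0.147,-0.069,0],[0,0,-0.0667]]
    - [1,[0.196,-0.091,0],[0,0,-0.0889]]
    - [1,[0.245,-0.114,0],[0,0,-0.1111]]
    - [1,[0.294,-0.137,0],[0,0,-0.1333]]
    - [1,[0.343,-0.16,0],[0,0,-0.1556]]
    - [1,[0.393,-0.183,0],[0,0,-0.1778]]

```text
time: 1.1
ee_pos: [0.4741, -0.2281, 0.4049]
tcp_rot: [2.319, 2.119, 0.0]
wrist_force: [0.6, -1.6, -0.0]
width: 0.996
grasp_force: 0.0
```

```bash
cat >> h.py <<'E'
PHI=10.
def go(x,y,z,phi=PHI):
    """shift (mm) and turn (deg) in tool axes to TCP at x,y,z pointing down, tool y along phi"""
    o=robot.get_obs();R=cv2.Rodrigues(np.array(o['tcp_rot'],float))[0];p=np.array(phi)*np.pi/180
    G=np.array([[-np.sin(p),np.cos(p),0],[np.cos(p),np.sin(p),0],[0,0,-1]]).T
    # tool x = phi+90 rotated: x=(-s,c,0) y=(c,s,0) z=(0,0,-1)
    print('t',round(o['time'],2),'ee',o['ee_pos'].round(4),'F',o['wrist_force'].round(1),'w',round(o['width'],3),'g',round(o['grasp_force'],1))
    print('  shift',(R.T@(np.array([x,y,z])-o['ee_pos'])*1e3).round(1),'turn',np.degrees(cv2.Rodrigues(R.T@G)[0].ravel()).round(2))
E
python3 - <<'E'
from h import *
import json
f=grab('wrist','w1.png')
np.savez('w1.npz',**{k:np.array(v) for k,v in f.items()})
print(proj(f,[.4966,-.2061,.105]))
go(.589,.295,.33)
E
```

```text
[[351.63699926 201.68865414]]
t 1.15 ee [ 0.4779 -0.224   0.4041] F [-1.1  4.9 -2.1] w 0.997 g 0.0
  shift [525.9  70.5  75.4] turn [  0.1   -0.12 -14.44]
```

View pics/w1.png

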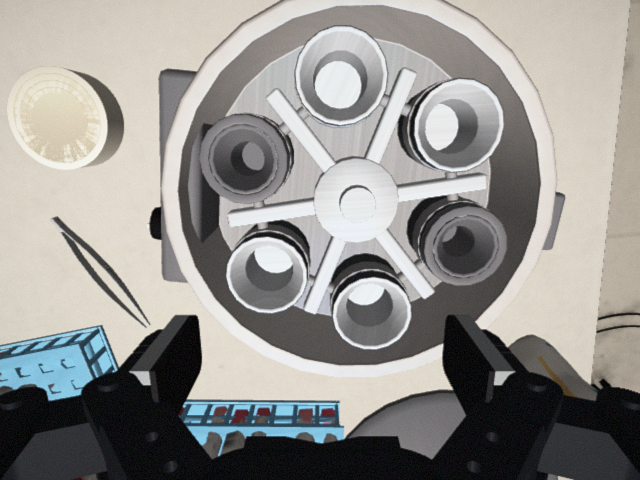

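The wrist view is clear. Wide rims are at (341,76), (456,122), (371,308) and (268,275), and sleeved rims at (246,158) and (463,242).

```bash
python3 - <<'E'
from h import *; from rot import fit
f=dict(np.load('w1.npz'))
px=[(341,76),(456,122),(463,242),(371,308),(268,275),(246,158)]
P=np.array([onz(f,u,v,.105)[:2] for u,v in px])
c,r,F=fit(P);print(P.round(4),c.round(4),r);print(F.round(4));print(((P-F)*1e3).round(1))
E
```

```text
[[ 0.4956 -0.1283]
 [ 0.5656 -0.1616]
 [ 0.5703 -0.2407]
 [ 0.505  -0.2838]
 [ 0.4348 -0.2522]
 [ 0.4308 -0.1716]] [ 0.5004 -0.2064] 0.07841392904573465
[[ 0.4948 -0.1266]
 [ 0.5667 -0.1617]
 [ 0.5722 -0.2415]
 [ 0.5059 -0.2862]
 [ 0.434  -0.251 ]
 [ 0.4285 -0.1712]]
[[ 0.7 -1.7]
 [-1.1  0. ]
 [-1.9  0.8]
 [-0.9  2.4]
 [ 0.8 -1.2]
 [ 2.3 -0.4]]
```

Scaled: 380 mm / 1000 = 0.38, 340 mm / 1000 = 0.34, -14 degrees / 360 = -0.0389.

>>> apply_moves:
  increments:
    - [1,[0.04,0.007,0.006],[0,0,-0.0111]]
    - [1,[0.09,0.014,0.012],[0,0,-0.0222]]
    - [1,[0.14,0.021,0.02],[0,0,-0.0333]]
    - [1,[0.19,0.028,0.03],[0,0,-0.0389]]
    - [1,[0.24,0.035,0.035],[0,0,-0.0389]]
    - [1,[0.29,0.042,0.04],[0,0,-0.0389]]
    - [1,[0.34,0.05,0.045],[0,0,-0.0389]]
    - [1,[0.38,0.056,0.05],[0,0,-0.0389]]

```text
time: 1.95
ee_pos: [0.5653, 0.1452, 0.3546]
tcp_rot: [2.05, 2.38, 0.001]
wrist_force: [0.4, -0.8, 0.2]
width: 0.999
grasp_force: 0.0
```

```bash
python3 -c "
from h import *
go(.5895,.295,.35)"
```

```text
t 1.95 ee [0.5653 0.1452 0.3546] F [ 0.4 -0.8  0.2] w 0.999 g 0.0
  shift [144.6  46.1   4.6] turn [ 0.02 -0.   -1.48]
```

Scaled: 145 mm / 1000 = 0.145, 125 mm / 1000 = 0.125, -1.5 degrees / 360 = -0.0042.

>>> apply_moves:
  increments:
    - [1,[0.04,0.013,0],[0,0,-0.0028]]
    - [1,[0.085,0.027,0.002],[0,0,-0.0042]]
    - [1,[0.125,0.04,0.004],[0,0,-0.0042]]
    - [1,[0.145,0.046,0.004],[0,0,-0.0042]]
    - [1,[0.145,0.046,0.004],[0,0,-0.0042]]
    - [1,[0.145,0.046,0.004],[0,0,-0.0042]]

```text
time: 2.55
ee_pos: [0.5893, 0.2932, 0.3502]
tcp_rot: [-2.018, -2.407, 0.001]
wrist_force: [-0.1, -0.5, 0.3]
width: 1.004
grasp_force: 0.0
```

```bash
python3 - <<'E'
from h import *
f=grab('wrist','w2.png')
m=cv2.cvtColor(f['pixels'],cv2.COLOR_RGB2HSV); r=((m[...,0]<8)|(m[...,0]>172))&(m[...,1]>130)&(m[...,2]>60)
k,l,s,ce=cv2.connectedComponentsWithStats(r.astype(np.uint8))
for i in range(1,k):
    if s[i,4]>200: print(s[i],ce[i].round(1),onz(f,*ce[i],.109).round(4))
go(.5895,.295,.264)
E
```

```text
[  56  210   82   72 3825] [ 92.4 246.8] [0.4666 0.2811 0.109 ]
[ 292  228   69   72 3680] [326.1 264.9] [0.5916 0.2928 0.109 ]
[ 310  367   37   46 1223] [328.3 391. ] [0.6069 0.2151 0.109 ]
t 2.6 ee [0.5893 0.2926 0.3506] F [ 0.4 -0.  -1.3] w 1.0 g 0.0
  shift [ 2.4  0.7 86.6] turn [-0.02  0.02 -0.01]
```

View pics/w2.png

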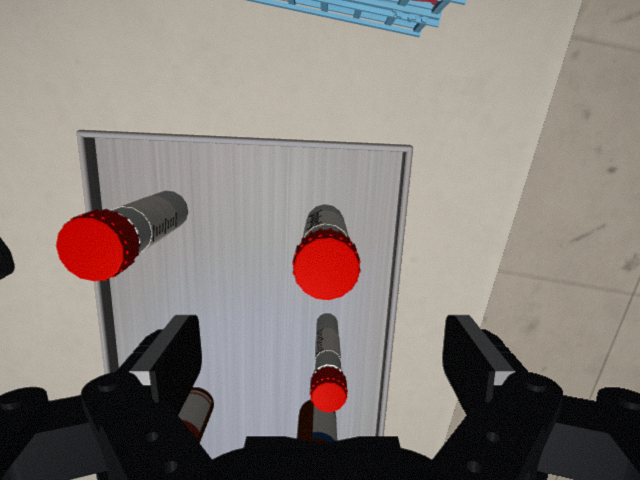

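The wide cap sits between the fingers at (326,265), as predicted. I'm going down and gripping.

Scaled: 88 mm / 1000 = 0.088, 80 mm / 1000 = 0.08.

>>> apply_moves:
  increments:
    - [1,[0.001,0.0005,0.025],[0,0,0]]
    - [1,[0.002,0.0005,0.055],[0,0,0]]
    - [1,[0.002,0.0005,0.08],[0,0,0]]
    - [1,[0.002,0.0005,0.088],[0,0,0]]
    - [0.3,[0.002,0.0005,0.088],[0,0,0]]
    - [0.2,[0.002,0.0005,0.088],[0,0,0]]
    - [0.2,[0.002,0.0005,0.088],[0,0,0]]
    - [0.2,[0.002,0.0005,0.088],[0,0,0]]

```text
time: 3.4
ee_pos: [0.5898, 0.2953, 0.2647]
tcp_rot: [2.019, 2.406, 0.004]
wrist_force: [-0.8, -0.3, 1.9]
width: 0.384
grasp_force: 59.3
```

```bash
python3 -c "
from h import *
go(.5656,-.162,.37)"
```

```text
t 3.4 ee [0.5898 0.2953 0.2647] F [-0.8 -0.3  1.9] w 0.384 g 59.3
  shift [-446.  -102.9 -106. ] turn [ 0.15 -0.05 -0.  ]
```

Scaled: -140 mm / 1000 = -0.14, -138 mm / 1000 = -0.138.

>>> apply_moves:
  increments:
    - [0.2,[0,0,-0.01],[0,0,0]]
    - [0.2,[0,0,-0.03],[0,0,0]]
    - [0.2,[0,0,-0.06],[0,0,0]]
    - [0.2,[0,0,-0.095],[0,0,0]]
    - [0.2,[-0.015,-0.003,-0.125],[0,0,0]]
    - [0.2,[-0.045,-0.01,-0.138],[0,0,0]]
    - [0.2,[-0.08,-0.018,-0.14],[0,0,0]]
    - [0.2,[-0.115,-0.026,-0.14],[0,0,0]]

```text
time: 4.2
ee_pos: [0.5835, 0.1765, 0.4046]
tcp_rot: [2.017, 2.406, 0.003]
wrist_force: [0.3, 0.2, -1.0]
width: 0.392
grasp_force: 59.7
```

Scaled: -265 mm / 1000 = -0.265, -255 mm / 1000 = -0.255.

>>> apply_moves:
  increments:
    - [0.2,[-0.04,-0.009,0],[0,0,0]]
    - [0.2,[-0.08,-0.018,0],[0,0,0]]
    - [0.2,[-0.12,-0.028,0],[0,0,0]]
    - [0.2,[-0.16,-0.037,0],[0,0,0]]
    - [0.2,[-0.2,-0.046,0],[0,0,0]]
    - [0.2,[-0.235,-0.054,0],[0,0,0]]
    - [0.2,[-0.255,-0.058,0],[0,0,0]]
    - [0.2,[-0.265,-0.061,0],[0,0,0]]

```text
time: 5.0
ee_pos: [0.5695, -0.0959, 0.4037]
tcp_rot: [2.021, 2.404, 0.001]
wrist_force: [0.3, -0.3, -0.0]
width: 0.386
grasp_force: 59.7
```

Scaled: -10 mm / 1000 = -0.01, -2 mm / 1000 = -0.002.

>>> apply_moves:
  increments:
    - [0.2,[-0.01,-0.002,0],[0,0,0]]
    - [0.2,[-0.01,-0.002,0],[0,0,0]]
    - [0.2,[-0.01,-0.002,0],[0,0,0]]

```text
time: 5.3
ee_pos: [0.5696, -0.1037, 0.4028]
tcp_rot: [-2.019, -2.407, -0.0]
wrist_force: [0.1, -0.1, -0.0]
width: 0.391
grasp_force: 59.7
```

```bash
python3 - <<'E'
from h import *
f=grab('wrist','w3.png');np.savez('w3.npz',**{k:np.array(v) for k,v in f.items()})
go(.566,-.162,.40)
E
```

```text
t 5.35 ee [ 0.5696 -0.1035  0.4028] F [0.3 0.1 0.6] w 0.393 g 59.7
  shift [-57.  -13.8   2.8] turn [ 0.   -0.01  0.05]
```

View pics/w3.png

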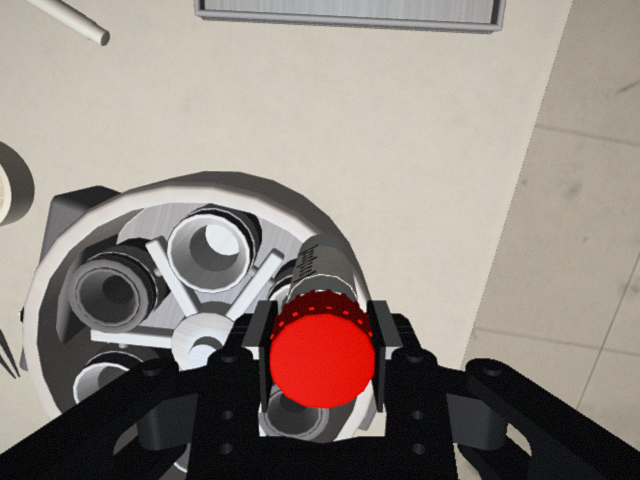

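Held straight; the tube cap disc is at (322,375), a wide rim is at (209,250) and a narrow rim at (110,292).

```bash
python3 - <<'E'
from h import *
f=dict(np.load('w3.npz'))
for u,v in[(209,250),(110,292),(202,340)]: print(onz(f,u,v,.105).round(4))
print('cap top',onz(f,322,375,.257).round(4))
E
```

```text
[ 0.4957 -0.1256  0.105 ]
[ 0.4304 -0.1682  0.105 ]
[ 0.4975 -0.1944  0.105 ]
cap top [ 0.5709 -0.1102  0.257 ]
```

```bash
cat >> h.py <<'E'
def reds(f,amin=60):
    m=cv2.cvtColor(f['pixels'],cv2.COLOR_RGB2HSV); r=((m[...,0]<8)|(m[...,0]>172))&(m[...,1]>130)&(m[...,2]>60)
    k,l,s,ce=cv2.connectedComponentsWithStats(r.astype(np.uint8))
    return [(ce[i],s[i]) for i in range(1,k) if s[i,4]>amin]
E
python3 - <<'E'
from h import *
ee=robot.get_obs()['ee_pos']
for n in('top','side'):
    f=grab(n,n+'4.png'); p=proj(f,[ee[0],ee[1],ee[2]-.155])[0];print(n,p)
    for c,s in reds(f,20):
        if np.hypot(*(c-p))<60: print(c.round(1),s,onz(f,*c,ee[2]-.155).round(4))
E
python3 -c "
import cv2
a=cv2.imread('pics/top4.png')[120:340,340:540];b=cv2.imread('pics/side4.png')[60:280,260:460]
import numpy as np
cv2.imwrite('pics/c4.png',cv2.resize(np.hstack([a,b]),None,fx=2,fy=2))"
```

```text
top [398.35831194 191.92571087]
side [319.93985671 118.82796244]
[303.2  97.5] [300  96   7   5  22] [ 0.6289 -0.2098  0.2478]
[301.6 113.2] [299 110   6   7  32] [ 0.6117 -0.1239  0.2478]
[320.  119.7] [312 112  18  16 237] [ 0.5686 -0.0992  0.2478]
```

View pics/c4.png

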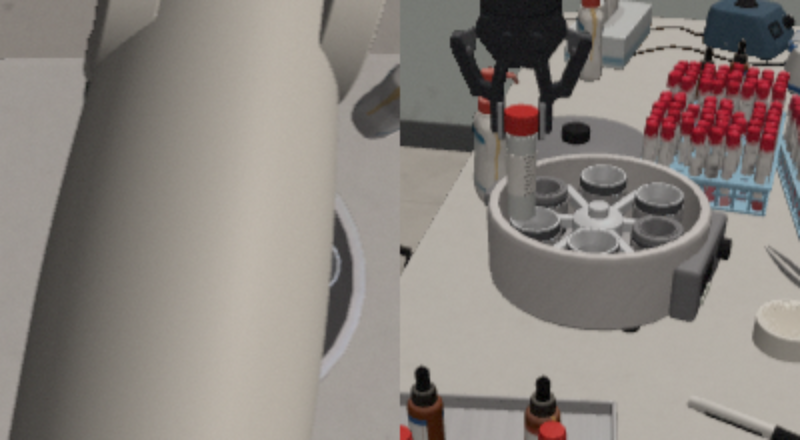

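Scaled: -56 mm / 1000 = -0.056, -45 mm / 1000 = -0.045.

>>> apply_moves:
  increments:
    - [0.2,[-0.02,-0.005,0],[0,0,0]]
    - [0.2,[-0.045,-0.011,0],[0,0,0]]
    - [0.2,[-0.056,-0.014,0],[0,0,0]]
    - [0.2,[-0.056,-0.014,0.012],[0,0,0]]
    - [0.2,[-0.056,-0.014,0.026],[0,0,0]]
    - [0.2,[-0.056,-0.014,0.029],[0,0,0]]
    - [0.2,[-0.056,-0.014,0.029],[0,0,0]]
    - [0.2,[-0.056,-0.014,0.029],[0,0,0]]

```text
time: 6.25
ee_pos: [0.5655, -0.1614, 0.374]
tcp_rot: [2.018, 2.407, 0.0]
wrist_force: [0.4, 0.2, -1.1]
width: 0.386
grasp_force: 59.7
```

```bash
python3 -c "
from h import *
go(.5657,-.1616,.311)
import numpy as np
f=grab('side');cv2.imwrite('pics/s5.png',cv2.resize(f['pixels'][90:240,280:440,::-1],None,fx=4,fy=4,interpolation=cv2.INTER_CUBIC))"
```

```text
t 6.25 ee [ 0.5655 -0.1614  0.374 ] F [ 0.4  0.2 -1.1] w 0.386 g 59.7
  shift [-0.3  0.1 63. ] turn [0.02 0.   0.04]
```

View pics/s5.png

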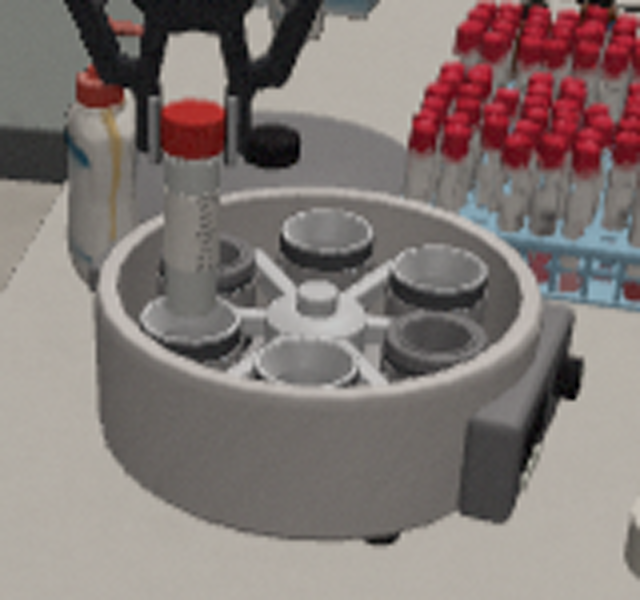

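Side crop: the tube's foot at (193,315) is centred over the bucket mouth at (191,322). Lowering.

Scaled: 45 mm / 1000 = 0.045, 38 mm / 1000 = 0.038.

>>> apply_moves:
  increments:
    - [0.2,[0,0,0.008],[0,0,0]]
    - [0.2,[0,0,0.018],[0,0,0]]
    - [0.2,[0,0,0.028],[0,0,0]]
    - [0.2,[0,0,0.038],[0,0,0]]
    - [0.2,[0,0,0.045],[0,0,0]]
    - [0.2,[0,0,0.045],[0,0,0]]

```text
time: 6.9
ee_pos: [0.5652, -0.1619, 0.3272]
tcp_rot: [-2.018, -2.405, 0.001]
wrist_force: [-0.3, 0.2, -0.6]
width: 0.387
grasp_force: 59.7
```

Scaled: 17 mm / 1000 = 0.017, 15 mm / 1000 = 0.015.

>>> apply_moves:
  increments:
    - [0.2,[0,0,0.006],[0,0,0]]
    - [0.2,[0,0,0.011],[0,0,0]]
    - [0.2,[0,0,0.015],[0,0,0]]
    - [0.2,[0,0,0.017],[0,0,0]]
    - [0.2,[0,0,0.017],[0,0,0]]

```text
time: 7.4
ee_pos: [0.5654, -0.1619, 0.3114]
tcp_rot: [-2.019, -2.406, 0.0]
wrist_force: [0.2, 0.6, -0.5]
width: 0.387
grasp_force: 59.7
```

Scaled: 1.5 mm / 1000 = 0.0015, 1 mm / 1000 = 0.001.

>>> apply_moves:
  increments:
    - [0.2,[0,0,0.001],[0,0,0]]
    - [0.2,[0,0,0.0015],[0,0,0]]
    - [0.2,[0,0,0.0015],[0,0,0]]

```text
time: 7.7
ee_pos: [0.5655, -0.162, 0.3107]
tcp_rot: [2.019, 2.406, 0.0]
wrist_force: [0.6, 0.1, 3.2]
width: 0.392
grasp_force: 60.0
```

Scaled: -90 mm / 1000 = -0.09, -85 mm / 1000 = -0.085.

>>> apply_moves:
  increments:
    - [0.5,[0,0,0.0015],[0,0,0]]
    - [0.6,[0,0,0.0015],[0,0,0]]
    - [0.7,[0,0,0.0015],[0,0,0]]
    - [0.7,[0,0,0.001],[0,0,0]]
    - [0.7,[0,0,-0.015],[0,0,0]]
    - [0.7,[0,0,-0.045],[0,0,0]]
    - [0.7,[0,0,-0.085],[0,0,0]]
    - [0.7,[0,0,-0.09],[0,0,0]]

```text
time: 8.5
ee_pos: [0.5655, -0.1619, 0.4053]
tcp_rot: [2.015, 2.402, 0.004]
wrist_force: [0.3, -0.2, 0.2]
width: 0.7
grasp_force: 0.0
```

```bash
python3 - <<'E'
from h import *
f=grab('side')
p=proj(f,[[.5654,-.162,.155]])[0];print(p)
for c,s in reds(f,30):
    if np.hypot(*(c-p))<20: print(c,s)
cv2.imwrite('pics/s6.png',cv2.resize(f['pixels'][90:240,280:440,::-1],None,fx=4,fy=4))
go(.468,.2845,.4)
E
```

```text
[327.39840105 148.64285122]
[327.34673367 149.17085427] [320 143  16  14 199]
t 8.55 ee [ 0.5656 -0.162   0.4038] F [-0.6  0.8  0.7] w 0.698 g 0.0
  shift [456.7 -18.6   2.7] turn [ 0.27  0.13 -0.  ]
```

View pics/s6.png

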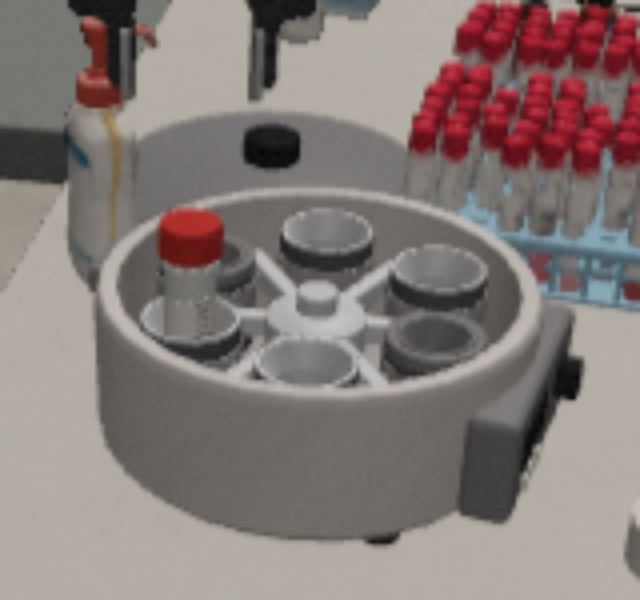

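The first tube is seated, its cap at the predicted pixel. Now the second wide tube.

Scaled: 375 mm / 1000 = 0.375, 328 mm / 1000 = 0.328.

>>> apply_moves:
  increments:
    - [0.9,[0.04,-0.002,0],[0,0,0]]
    - [1,[0.088,-0.004,0],[0,0,0]]
    - [1,[0.136,-0.006,0],[0,0,0]]
    - [1,[0.184,-0.008,0],[0,0,0]]
    - [1,[0.232,-0.01,0],[0,0,0]]
    - [1,[0.28,-0.012,0.01],[0,0,0]]
    - [1,[0.328,-0.014,0.025],[0,0,0]]
    - [1,[0.375,-0.016,0.04],[0,0,0]]

```text
time: 9.35
ee_pos: [0.4837, 0.2064, 0.3588]
tcp_rot: [-2.019, -2.406, 0.001]
wrist_force: [0.6, -0.0, -0.2]
width: 1.002
grasp_force: 0.0
```

```bash
python3 -c "
from h import *
go(.4686,.2848,.35)"
```

```text
t 9.35 ee [0.4837 0.2064 0.3588] F [ 0.6 -0.  -0.2] w 1.002 g 0.0
  shift [79.9 -1.2  8.8] turn [-0.02  0.01 -0.  ]
```

Scaled: 79 mm / 1000 = 0.079, 70 mm / 1000 = 0.07.

>>> apply_moves:
  increments:
    - [1,[0.035,0,0.004],[0,0,0]]
    - [1,[0.07,-0.001,0.008],[0,0,0]]
    - [1,[0.079,-0.001,0.009],[0,0,0]]
    - [1,[0.079,-0.001,0.009],[0,0,0]]
    - [1,[0.079,-0.001,0.009],[0,0,0]]

```text
time: 9.85
ee_pos: [0.47, 0.2816, 0.3508]
tcp_rot: [2.019, 2.406, -0.001]
wrist_force: [-0.5, 0.1, 0.9]
width: 1.001
grasp_force: 0.0
```

```bash
python3 -c "
from h import *
f=grab('wrist')
for c,s in reds(f,300): print(s,onz(f,*c,.113).round(4))
go(.4686,.2848,.2635)"
```

```text
[ 289  225   68   73 3650] [0.4703 0.2833 0.113 ]
[ 300  389   38   47 1158] [0.4844 0.1888 0.113 ]
t 9.9 ee [0.4702 0.2812 0.3511] F [-0.9 -0.2  0.3] w 1.001 g 0.0
  shift [ 3.8 -0.9 87.6] turn [-0.01  0.02 -0.05]
```

Scaled: 87 mm / 1000 = 0.087, 80 mm / 1000 = 0.08.

>>> apply_moves:
  increments:
    - [1,[0.002,-0.0005,0.025],[0,0,0]]
    - [1,[0.003,-0.0005,0.055],[0,0,0]]
    - [1,[0.003,-0.0005,0.08],[0,0,0]]
    - [1,[0.003,-0.0005,0.087],[0,0,0]]
    - [0.3,[0.003,-0.0005,0.087],[0,0,0]]
    - [0.2,[0.003,-0.0005,0.087],[0,0,0]]
    - [0.2,[0.003,-0.0005,0.087],[0,0,0]]
    - [0.2,[0.003,-0.0005,0.087],[0,0,0]]

```text
time: 10.7
ee_pos: [0.4693, 0.2852, 0.2659]
tcp_rot: [2.019, 2.406, 0.004]
wrist_force: [-0.9, -1.0, 2.3]
width: 0.388
grasp_force: 59.3
```

```bash
python3 -c "
from h import *
go(.4323,-.25,.44)"
```

```text
t 10.7 ee [0.4693 0.2852 0.2659] F [-0.9 -1.   2.3] w 0.388 g 59.3
  shift [-520.5 -128.9 -174.9] turn [ 0.14 -0.06 -0.01]
```

>>> apply_moves:
  increments:
    - [0.2,[0,0,-0.01],[0,0,0]]
    - [0.2,[0,0,-0.03],[0,0,0]]
    - [0.2,[0,0,-0.065],[0,0,0]]
    - [0.2,[0,0,-0.105],[0,0,0]]
    - [0.2,[-0.02,-0.005,-0.14],[0,0,0]]
    - [0.2,[-0.055,-0.014,-0.152],[0,0,0]]
    - [0.2,[-0.095,-0.024,-0.154],[0,0,0]]
    - [0.2,[-0.135,-0.033,-0.154],[0,0,0]]

```text
time: 11.5
ee_pos: [0.4593, 0.1453, 0.42]
tcp_rot: [2.017, 2.407, 0.003]
wrist_force: [-0.2, -0.2, -0.8]
width: 0.385
grasp_force: 59.8
```

Scaled: -350 mm / 1000 = -0.35, -315 mm / 1000 = -0.315.

>>> apply_moves:
  increments:
    - [0.2,[-0.045,-0.011,0],[0,0,0]]
    - [0.2,[-0.09,-0.022,0],[0,0,0]]
    - [0.2,[-0.135,-0.033,0],[0,0,0]]
    - [0.2,[-0.18,-0.045,0],[0,0,0]]
    - [0.2,[-0.225,-0.056,0],[0,0,0]]
    - [0.2,[-0.27,-0.067,0],[0,0,0]]
    - [0.2,[-0.315,-0.078,0],[0,0,0]]
    - [0.2,[-0.35,-0.087,0],[0,0,0]]

```text
time: 12.3
ee_pos: [0.4341, -0.2156, 0.4193]
tcp_rot: [2.02, 2.405, 0.0]
wrist_force: [0.8, 0.7, -0.4]
width: 0.387
grasp_force: 59.8
```

Scaled: -30 mm / 1000 = -0.03, -20 mm / 1000 = -0.02.

>>> apply_moves:
  increments:
    - [0.2,[-0.02,-0.005,0],[0,0,0]]
    - [0.2,[-0.03,-0.008,0],[0,0,0]]
    - [0.2,[-0.03,-0.008,0],[0,0,0]]
    - [0.2,[-0.03,-0.008,0],[0,0,0]]

```text
time: 12.7
ee_pos: [0.4323, -0.2436, 0.4186]
tcp_rot: [2.019, 2.407, 0.0]
wrist_force: [0.7, 0.2, -1.7]
width: 0.389
grasp_force: 59.8
```

```bash
python3 -c "
from h import *
go(.4323,-.25,.375)"
```

```text
t 12.7 ee [ 0.4323 -0.2436  0.4186] F [ 0.7  0.2 -1.7] w 0.389 g 59.8
  shift [-6.3 -1.1 43.6] turn [ 0.02 -0.01  0.02]
```

Scaled: 42 mm / 1000 = 0.042, 36 mm / 1000 = 0.036.

>>> apply_moves:
  increments:
    - [0.2,[-0.004,-0.001,0.005],[0,0,0]]
    - [0.2,[-0.006,-0.001,0.02],[0,0,0]]
    - [0.2,[-0.006,-0.001,0.036],[0,0,0]]
    - [0.2,[-0.006,-0.001,0.042],[0,0,0]]
    - [0.2,[-0.006,-0.001,0.042],[0,0,0]]
    - [0.2,[-0.006,-0.001,0.042],[0,0,0]]

```text
time: 13.3
ee_pos: [0.4324, -0.2501, 0.3768]
tcp_rot: [2.018, 2.407, 0.0]
wrist_force: [-0.7, -1.4, -0.8]
width: 0.389
grasp_force: 59.8
```

```bash
python3 -c "
from h import *
go(.4323,-.25,.312)
f=grab('side');cv2.imwrite('pics/s7.png',cv2.resize(f['pixels'][90:240,280:440,::-1],None,fx=4,fy=4,interpolation=cv2.INTER_CUBIC))"
```

```text
t 13.3 ee [ 0.4324 -0.2501  0.3768] F [-0.7 -1.4 -0.8] w 0.389 g 59.8
  shift [ 0.1 -0.1 64.8] turn [0.03 0.02 0.04]
```

View pics/s7.png

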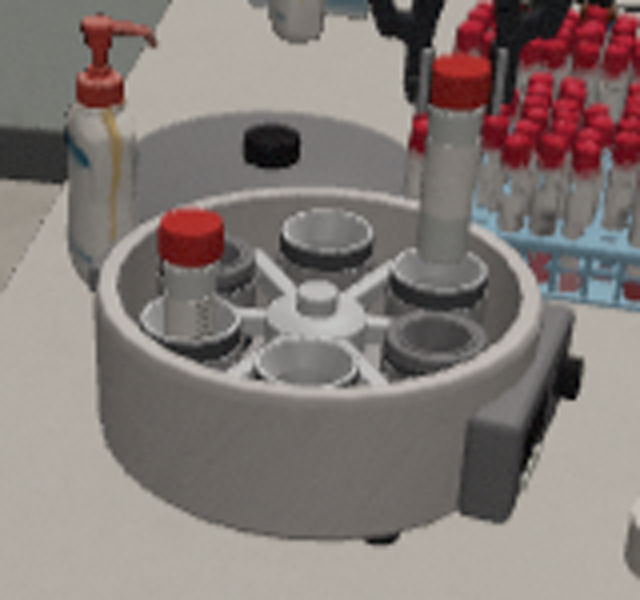

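The foot at (442,262) is over the opposite wide bucket, rim centre (439,274). Lowering.

Scaled: 46 mm / 1000 = 0.046, 38 mm / 1000 = 0.038.

>>> apply_moves:
  increments:
    - [0.2,[0,0,0.008],[0,0,0]]
    - [0.2,[0,0,0.018],[0,0,0]]
    - [0.2,[0,0,0.028],[0,0,0]]
    - [0.2,[0,0,0.038],[0,0,0]]
    - [0.2,[0,0,0.046],[0,0,0]]
    - [0.2,[0,0,0.046],[0,0,0]]

```text
time: 13.95
ee_pos: [0.4321, -0.2503, 0.3286]
tcp_rot: [-2.018, -2.405, 0.001]
wrist_force: [0.2, 0.5, -1.3]
width: 0.387
grasp_force: 59.8
```

Scaled: 18 mm / 1000 = 0.018, 17 mm / 1000 = 0.017.

>>> apply_moves:
  increments:
    - [0.2,[0,0,0.006],[0,0,0]]
    - [0.2,[0,0,0.011],[0,0,0]]
    - [0.2,[0,0,0.015],[0,0,0]]
    - [0.2,[0,0,0.017],[0,0,0]]
    - [0.2,[0,0,0.018],[0,0,0]]
    - [0.2,[0,0,0.018],[0,0,0]]

```text
time: 14.55
ee_pos: [0.4323, -0.2504, 0.3122]
tcp_rot: [2.019, 2.407, 0.0]
wrist_force: [0.2, 0.0, -1.3]
width: 0.384
grasp_force: 59.8
```

Scaled: 1.5 mm / 1000 = 0.0015, 0.7 mm / 1000 = 0.0007.

>>> apply_moves:
  increments:
    - [0.2,[0,0,0.0007],[0,0,0]]
    - [0.2,[0,0,0.0015],[0,0,0]]
    - [0.2,[0,0,0.0015],[0,0,0]]

```text
time: 14.85
ee_pos: [0.4324, -0.2505, 0.3119]
tcp_rot: [2.018, 2.405, 0.0]
wrist_force: [-1.6, 0.4, 5.6]
width: 0.389
grasp_force: 60.5
```

Floor contact at the expected height. Releasing.

Scaled: -100 mm / 1000 = -0.1, -85 mm / 1000 = -0.085.

>>> apply_moves:
  increments:
    - [0.5,[0,0,0.001],[0,0,0]]
    - [0.6,[0,0,0.001],[0,0,0]]
    - [0.7,[0,0,0.001],[0,0,0]]
    - [0.7,[0,0,0.001],[0,0,0]]
    - [0.7,[0,0,-0.015],[0,0,0]]
    - [0.7,[0,0,-0.045],[0,0,0]]
    - [0.7,[0,0,-0.085],[0,0,0]]
    - [0.7,[0,0,-0.1],[0,0,0]]

```text
time: 15.65
ee_pos: [0.4323, -0.2504, 0.4142]
tcp_rot: [2.017, 2.404, 0.001]
wrist_force: [0.1, -0.4, -0.1]
width: 0.699
grasp_force: 0.0
```

```bash
python3 - <<'E'
from h import *
f=grab('side')
p=proj(f,[[.4323,-.2505,.155]])[0];print(p)
for c,s in reds(f,30):
    if np.hypot(*(c-p))<15: print(c,s)
go(.6064,.2115,.4)
E
```

```text
[391.29553487 136.80096926]
t 15.7 ee [ 0.4324 -0.2504  0.4153] F [-1.1  1.2  1.4] w 0.702 g 0.0
  shift [424.8 251.5  14.9] turn [ 0.24  0.2  -0.  ]
```

Scaled: 320 mm / 1000 = 0.32, 280 mm / 1000 = 0.28.

>>> apply_moves:
  increments:
    - [0.9,[0.04,0.024,0],[0,0,0]]
    - [1,[0.08,0.047,0],[0,0,0]]
    - [1,[0.12,0.071,0],[0,0,0]]
    - [1,[0.16,0.095,0],[0,0,0]]
    - [1,[0.2,0.118,0.002],[0,0,0]]
    - [1,[0.24,0.142,0.006],[0,0,0]]
    - [1,[0.28,0.166,0.01],[0,0,0]]
    - [1,[0.32,0.19,0.014],[0,0,0]]

```text
time: 16.5
ee_pos: [0.5642, 0.0997, 0.3959]
tcp_rot: [-2.019, -2.407, 0.001]
wrist_force: [1.1, -0.6, 0.2]
width: 1.0
grasp_force: 0.0
```

Scaled: 104 mm / 1000 = 0.104, 80 mm / 1000 = 0.08.

>>> apply_moves:
  increments:
    - [1,[0.04,0.024,0.01],[0,0,0]]
    - [1,[0.08,0.047,0.04],[0,0,0]]
    - [1,[0.104,0.061,0.06],[0,0,0]]
    - [1,[0.104,0.061,0.06],[0,0,0]]
    - [1,[0.104,0.061,0.06],[0,0,0]]

```text
time: 17.0
ee_pos: [0.6057, 0.2113, 0.3351]
tcp_rot: [-2.017, -2.407, 0.004]
wrist_force: [0.9, -0.2, 0.5]
width: 0.999
grasp_force: 0.0
```

```bash
python3 -c "
from h import *
f=grab('wrist','w8.png')
for c,s in reds(f,300): print(s,c,onz(f,*c,.102).round(4))
go(.6064,.2115,.2525)
S=grab('side')
for c,s in reds(S,100):
  if c[1]<345 and c[1]>200:print(c,s,onz(S,*c,.098))
"
```

```text
[ 305  245   44   49 1609] [326.52703543 270.41143567] [0.6079 0.2104 0.102 ]
[  64  259   55   50 1621] [ 88.22640345 285.10425663] [0.485  0.1802 0.102 ]
t 17.05 ee [0.6058 0.2106 0.3365] F [0.1 0.4 0.4] w 0.999 g 0.0
  shift [ 0.9  0.9 84. ] turn [-0.04  0.02  0.01]
[334.8125     277.64903846] [323 270  20  17 208] [0.4862274  0.18200057 0.098     ]
[258.79255319 280.22340426] [252 273  15  16 188] [0.6068371  0.21242485 0.098     ]
```

Scaled: 84 mm / 1000 = 0.084, 77 mm / 1000 = 0.077.

>>> apply_moves:
  increments:
    - [1,[0.001,0.001,0.025],[0,0,0]]
    - [1,[0.001,0.001,0.055],[0,0,0]]
    - [1,[0.001,0.001,0.077],[0,0,0]]
    - [1,[0.001,0.001,0.084],[0,0,0]]
    - [0.3,[0.001,0.001,0.084],[0,0,0]]
    - [0.1,[0.001,0.001,0.084],[0,0,0]]
    - [0.1,[0.001,0.001,0.084],[0,0,0]]
    - [0.1,[0.001,0.001,0.084],[0,0,0]]

```text
time: 17.9
ee_pos: [0.607, 0.2119, 0.2541]
tcp_rot: [2.019, 2.406, 0.003]
wrist_force: [-0.1, -0.1, -0.4]
width: 0.33
grasp_force: 0.0
```

```bash
python3 -c "
from h import *
go(.5706,-.2415,.42)"
```

```text
t 17.9 ee [0.607  0.2119 0.2541] F [-0.1 -0.1 -0.4] w 0.33 g 0.0
  shift [-440.2 -114.2 -166.3] turn [ 0.11 -0.02 -0.01]
```

Still closing; waiting a few rows.

>>> apply_moves:
  increments:
    - [0.1,[0,0,0],[0,0,0]]
    - [0.1,[0,0,0],[0,0,0]]
    - [0.1,[0,0,0],[0,0,0]]

```text
time: 18.2
ee_pos: [0.6069, 0.212, 0.2539]
tcp_rot: [2.019, 2.406, 0.003]
wrist_force: [-0.9, -0.0, 6.2]
width: 0.234
grasp_force: 58.7
```

>>> apply_moves:
  increments:
    - [0.1,[0,0,-0.01],[0,0,0]]
    - [0.1,[0,0,-0.03],[0,0,0]]
    - [0.1,[0,0,-0.065],[0,0,0]]
    - [0.1,[0,0,-0.105],[0,0,0]]
    - [0.1,[0,0,-0.145],[0,0,0]]
    - [0.1,[-0.02,-0.005,-0.175],[0,0,0]]
    - [0.1,[-0.055,-0.014,-0.188],[0,0,0]]
    - [0.1,[-0.095,-0.025,-0.19],[0,0,0]]

```text
time: 19.0
ee_pos: [0.5983, 0.1138, 0.4454]
tcp_rot: [2.016, 2.407, 0.004]
wrist_force: [0.1, 0.6, -0.3]
width: 0.232
grasp_force: 58.7
```

Scaled: -315 mm / 1000 = -0.315, -280 mm / 1000 = -0.28.

>>> apply_moves:
  increments:
    - [0.1,[-0.04,-0.01,0],[0,0,0]]
    - [0.1,[-0.08,-0.021,0],[0,0,0]]
    - [0.1,[-0.12,-0.031,0],[0,0,0]]
    - [0.1,[-0.16,-0.041,0],[0,0,0]]
    - [0.1,[-0.2,-0.052,0],[0,0,0]]
    - [0.1,[-0.24,-0.062,0],[0,0,0]]
    - [0.1,[-0.28,-0.072,0],[0,0,0]]
    - [0.1,[-0.315,-0.082,0],[0,0,0]]

```text
time: 19.8
ee_pos: [0.572, -0.2123, 0.4432]
tcp_rot: [2.02, 2.406, -0.0]
wrist_force: [0.6, -0.6, -0.3]
width: 0.232
grasp_force: 58.7
```

Scaled: -28 mm / 1000 = -0.028, -20 mm / 1000 = -0.02.

>>> apply_moves:
  increments:
    - [0.1,[-0.02,-0.005,0],[0,0,0]]
    - [0.1,[-0.028,-0.007,0],[0,0,0]]
    - [0.1,[-0.028,-0.007,0],[0,0,0]]
    - [0.1,[-0.028,-0.007,0],[0,0,0]]

```text
time: 20.2
ee_pos: [0.5706, -0.2384, 0.4429]
tcp_rot: [-2.019, -2.407, -0.0]
wrist_force: [0.4, 0.4, -0.6]
width: 0.233
grasp_force: 58.7
```

```bash
python3 -c "
from h import *
go(.5706,-.2415,.365)"
```

```text
t 20.2 ee [ 0.5706 -0.2384  0.4429] F [ 0.4  0.4 -0.6] w 0.233 g 58.7
  shift [-3.1 -0.6 77.9] turn [ 0.01 -0.02  0.03]
```

Scaled: 76 mm / 1000 = 0.076, 70 mm / 1000 = 0.07.

>>> apply_moves:
  increments:
    - [0.1,[-0.003,-0.0005,0.01],[0,0,0]]
    - [0.1,[-0.003,-0.0005,0.03],[0,0,0]]
    - [0.1,[-0.003,-0.0005,0.052],[0,0,0]]
    - [0.1,[-0.003,-0.0005,0.07],[0,0,0]]
    - [0.1,[-0.003,-0.0005,0.076],[0,0,0]]
    - [0.1,[-0.003,-0.0005,0.076],[0,0,0]]
    - [0.1,[-0.003,-0.0005,0.076],[0,0,0]]

```text
time: 20.9
ee_pos: [0.5706, -0.2419, 0.3675]
tcp_rot: [2.018, 2.406, 0.001]
wrist_force: [-0.0, 0.1, 0.1]
width: 0.227
grasp_force: 58.7
```

```bash
python3 -c "
from h import *
go(.5706,-.2415,.30)
f=grab('side');cv2.imwrite('pics/s9.png',cv2.resize(f['pixels'][90:240,280:440,::-1],None,fx=4,fy=4,interpolation=cv2.INTER_CUBIC))"
```

```text
t 20.9 ee [ 0.5706 -0.2419  0.3675] F [-0.   0.1  0.1] w 0.227 g 58.7
  shift [ 0.4  0.  67.5] turn [0.05 0.03 0.03]
```

View pics/s9.png

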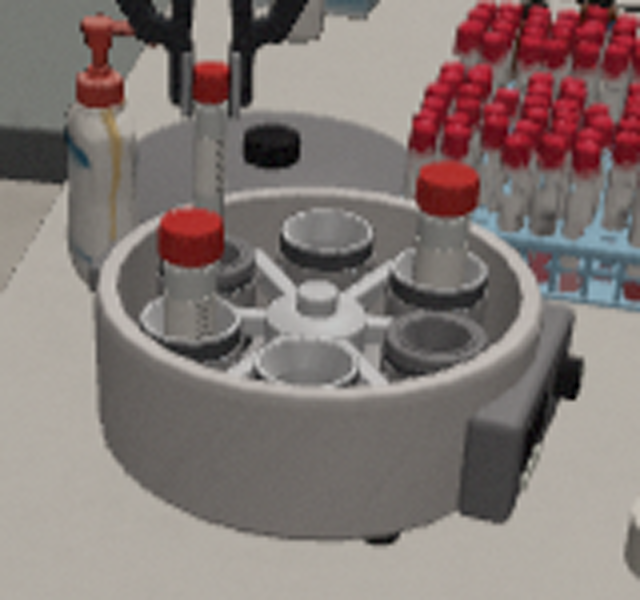

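Both wide tubes are seated at (191,238) and (447,188), and the thin tube at (209,200) hangs over the far sleeved bucket (around 215,265). I'm lowering it with a force check.

Scaled: 30 mm / 1000 = 0.03, 24 mm / 1000 = 0.024.

>>> apply_moves:
  increments:
    - [0.1,[0,0,0.008],[0,0,0]]
    - [0.1,[0,0,0.016],[0,0,0]]
    - [0.1,[0,0,0.024],[0,0,0]]
    - [0.1,[0,0,0.03],[0,0,0]]
    - [0.1,[0,0,0.03],[0,0,0]]

```text
time: 21.45
ee_pos: [0.5703, -0.2422, 0.3353]
tcp_rot: [-2.018, -2.405, 0.001]
wrist_force: [-1.0, -0.2, -0.4]
width: 0.235
grasp_force: 58.7
```

Scaled: 35 mm / 1000 = 0.035, 31 mm / 1000 = 0.031.

>>> apply_moves:
  increments:
    - [0.1,[0,0,0.008],[0,0,0]]
    - [0.1,[0,0,0.016],[0,0,0]]
    - [0.1,[0,0,0.024],[0,0,0]]
    - [0.1,[0,0,0.031],[0,0,0]]
    - [0.1,[0,0,0.035],[0,0,0]]
    - [0.1,[0,0,0.035],[0,0,0]]

```text
time: 22.05
ee_pos: [0.5704, -0.2422, 0.3009]
tcp_rot: [-2.019, -2.406, 0.0]
wrist_force: [0.5, -0.5, -0.1]
width: 0.235
grasp_force: 58.7
```

Scaled: 1.8 mm / 1000 = 0.0018, 1 mm / 1000 = 0.001.

>>> apply_moves:
  increments:
    - [0.1,[0,0,0.001],[0,0,0]]
    - [0.1,[0,0,0.0018],[0,0,0]]
    - [0.1,[0,0,0.0018],[0,0,0]]

```text
time: 22.35
ee_pos: [0.5705, -0.2423, 0.3001]
tcp_rot: [2.019, 2.406, 0.0]
wrist_force: [0.3, -0.2, -0.4]
width: 0.231
grasp_force: 58.7
```

Scaled: 1.5 mm / 1000 = 0.0015, 1 mm / 1000 = 0.001.

>>> apply_moves:
  increments:
    - [0.1,[0,0,0.001],[0,0,0]]
    - [0.1,[0,0,0.0015],[0,0,0]]
    - [0.1,[0,0,0.0015],[0,0,0]]

```text
time: 22.65
ee_pos: [0.5706, -0.2424, 0.2999]
tcp_rot: [2.018, 2.405, 0.001]
wrist_force: [-0.8, 1.1, 6.6]
width: 0.233
grasp_force: 59.4
```

Scaled: -115 mm / 1000 = -0.115, -85 mm / 1000 = -0.085.

>>> apply_moves:
  increments:
    - [0.35,[0,0,0.001],[0,0,0]]
    - [0.45,[0,0,0.001],[0,0,0]]
    - [0.6,[0,0,0.001],[0,0,0]]
    - [0.6,[0,0,0.001],[0,0,0]]
    - [0.6,[0,0,-0.015],[0,0,0]]
    - [0.6,[0,0,-0.045],[0,0,0]]
    - [0.6,[0,0,-0.085],[0,0,0]]
    - [0.6,[0,0,-0.115],[0,0,0]]

```text
time: 23.45
ee_pos: [0.5703, -0.2422, 0.4156]
tcp_rot: [2.019, 2.406, 0.0]
wrist_force: [0.7, -1.0, 1.1]
width: 0.599
grasp_force: 0.0
```

```bash
python3 - <<'E'
from h import *
f=grab('side')
p=proj(f,[[.5706,-.2423,.144]])[0];print(p)
for c,s in reds(f,20):
    if np.hypot(*(c-p))<15: print(c,s)
go(.4843,.181,.4)
E
```

```text
[331.66502393 137.51547934]
[328.71821306 145.56701031] [320 133  17  24 291]
t 23.5 ee [ 0.5701 -0.2421  0.4206] F [-1.4  1.5  3.8] w 0.602 g 0.0
  shift [431.7 -11.1  18.8] turn [ 0.34  0.22 -0.  ]
```

Scaled: 375 mm / 1000 = 0.375, 328 mm / 1000 = 0.328.

>>> apply_moves:
  increments:
    - [0.9,[0.04,-0.001,0],[0,0,0]]
    - [1,[0.088,-0.002,0],[0,0,0]]
    - [1,[0.136,-0.003,0],[0,0,0]]
    - [1,[0.184,-0.005,0],[0,0,0]]
    - [1,[0.232,-0.006,0.005],[0,0,0]]
    - [1,[0.28,-0.007,0.015],[0,0,0]]
    - [1,[0.328,-0.008,0.03],[0,0,0]]
    - [1,[0.375,-0.009,0.045],[0,0,0]]

```text
time: 24.3
ee_pos: [0.4957, 0.1272, 0.368]
tcp_rot: [2.019, 2.406, 0.001]
wrist_force: [1.0, -0.8, 0.2]
width: 1.002
grasp_force: 0.0
```

Scaled: 56 mm / 1000 = 0.056, 53 mm / 1000 = 0.053.

>>> apply_moves:
  increments:
    - [1,[0.035,-0.001,0.02],[0,0,0]]
    - [1,[0.053,-0.001,0.033],[0,0,0]]
    - [1,[0.056,-0.001,0.035],[0,0,0]]
    - [1,[0.056,-0.001,0.035],[0,0,0]]
    - [1,[0.056,-0.001,0.035],[0,0,0]]

```text
time: 24.8
ee_pos: [0.4861, 0.1797, 0.3341]
tcp_rot: [2.02, 2.405, 0.001]
wrist_force: [0.3, -1.1, -0.8]
width: 1.001
grasp_force: 0.0
```

```bash
python3 -c "
from h import *
f=grab('wrist')
for c,s in reds(f,300): print(s,c,onz(f,*c,.102).round(4))
go(.4845,.1812,.2525)
"
```

```text
[ 299  242   44   49 1662] [320.43080626 266.5589651 ] [0.4855 0.181  0.102 ]
t 24.85 ee [0.4862 0.1796 0.3342] F [0.1 0.6 0.2] w 1.001 g 0.0
  shift [ 1.9 -1.5 81.7] turn [ 0.06 -0.   -0.07]
```

Scaled: 82 mm / 1000 = 0.082, 75 mm / 1000 = 0.075.

>>> apply_moves:
  increments:
    - [1,[0.002,-0.001,0.025],[0,0,0]]
    - [1,[0.002,-0.001,0.055],[0,0,0]]
    - [1,[0.002,-0.001,0.075],[0,0,0]]
    - [1,[0.002,-0.001,0.082],[0,0,0]]
    - [0.3,[0.002,-0.001,0.082],[0,0,0]]
    - [0.1,[0.002,-0.001,0.082],[0,0,0]]
    - [0.1,[0.002,-0.001,0.082],[0,0,0]]
    - [0.1,[0.002,-0.001,0.082],[0,0,0]]

```text
time: 25.65
ee_pos: [0.4848, 0.1823, 0.2525]
tcp_rot: [2.019, 2.406, 0.002]
wrist_force: [0.5, 0.0, 0.3]
width: 0.33
grasp_force: 0.0
```

>>> apply_moves:
  increments:
    - [0.1,[0,0,0],[0,0,0]]
    - [0.1,[0,0,0],[0,0,0]]
    - [0.1,[0,0,0],[0,0,0]]
    - [0.1,[0,0,0],[0,0,0]]

```text
time: 26.05
ee_pos: [0.4847, 0.1824, 0.2525]
tcp_rot: [2.019, 2.406, 0.002]
wrist_force: [-0.1, -0.3, 6.2]
width: 0.233
grasp_force: 58.6
```

```bash
python3 -c "
from h import *
go(.4274,-.1701,.43)"
```

```text
t 26.05 ee [0.4847 0.1824 0.2525] F [-0.1 -0.3  6.2] w 0.233 g 58.6
  shift [-337.1 -117.4 -177.8] turn [ 0.1  -0.02  0.01]
```

Scaled: -178 mm / 1000 = -0.178, -170 mm / 1000 = -0.17.

>>> apply_moves:
  increments:
    - [0.1,[0,0,-0.01],[0,0,0]]
    - [0.1,[0,0,-0.03],[0,0,0]]
    - [0.1,[0,0,-0.065],[0,0,0]]
    - [0.1,[0,0,-0.105],[0,0,0]]
    - [0.1,[0,0,-0.145],[0,0,0]]
    - [0.1,[-0.02,-0.007,-0.17],[0,0,0]]
    - [0.1,[-0.055,-0.019,-0.178],[0,0,0]]
    - [0.1,[-0.095,-0.033,-0.178],[0,0,0]]

```text
time: 26.85
ee_pos: [0.4682, 0.0826, 0.4315]
tcp_rot: [2.016, 2.407, 0.003]
wrist_force: [1.0, -0.5, 0.1]
width: 0.234
grasp_force: 58.7
```

Scaled: -238 mm / 1000 = -0.238, -235 mm / 1000 = -0.235.

>>> apply_moves:
  increments:
    - [0.1,[-0.04,-0.014,0],[0,0,0]]
    - [0.1,[-0.08,-0.028,0],[0,0,0]]
    - [0.1,[-0.12,-0.042,0],[0,0,0]]
    - [0.1,[-0.16,-0.055,0],[0,0,0]]
    - [0.1,[-0.195,-0.068,0],[0,0,0]]
    - [0.1,[-0.22,-0.077,0],[0,0,0]]
    - [0.1,[-0.235,-0.082,0],[0,0,0]]
    - [0.1,[-0.238,-0.083,0],[0,0,0]]

```text
time: 27.65
ee_pos: [0.4276, -0.1672, 0.4298]
tcp_rot: [2.022, 2.404, -0.0]
wrist_force: [0.2, -0.5, -0.4]
width: 0.232
grasp_force: 58.7
```

```bash
python3 -c "
from h import *
go(.4282,-.1695,.365)"
```

```text
t 27.65 ee [ 0.4276 -0.1672  0.4298] F [ 0.2 -0.5 -0.4] w 0.232 g 58.7
  shift [-2.4  0.2 64.8] turn [-0.    0.01 -0.13]
```

Scaled: 65 mm / 1000 = 0.065, 60 mm / 1000 = 0.06.

>>> apply_moves:
  increments:
    - [0.1,[-0.001,0,0.008],[0,0,0]]
    - [0.1,[-0.001,0,0.025],[0,0,0]]
    - [0.1,[-0.001,0,0.045],[0,0,0]]
    - [0.1,[-0.001,0,0.06],[0,0,0]]
    - [0.1,[-0.001,0,0.065],[0,0,0]]
    - [0.1,[-0.001,0,0.065],[0,0,0]]
    - [0.1,[-0.001,0,0.065],[0,0,0]]

```text
time: 28.35
ee_pos: [0.4284, -0.1664, 0.3651]
tcp_rot: [2.018, 2.407, 0.0]
wrist_force: [-0.4, 0.3, -0.1]
width: 0.235
grasp_force: 58.7
```

```bash
python3 -c "
from h import *
go(.4282,-.1695,.2985)
f=grab('side');cv2.imwrite('pics/s10.png',cv2.resize(f['pixels'][90:240,280:440,::-1],None,fx=4,fy=4,interpolation=cv2.INTER_CUBIC))"
```

```text
t 28.35 ee [ 0.4284 -0.1664  0.3651] F [-0.4  0.3 -0.1] w 0.235 g 58.7
  shift [-3.  -0.8 66.6] turn [0.04 0.02 0.04]
```

View pics/s10.png

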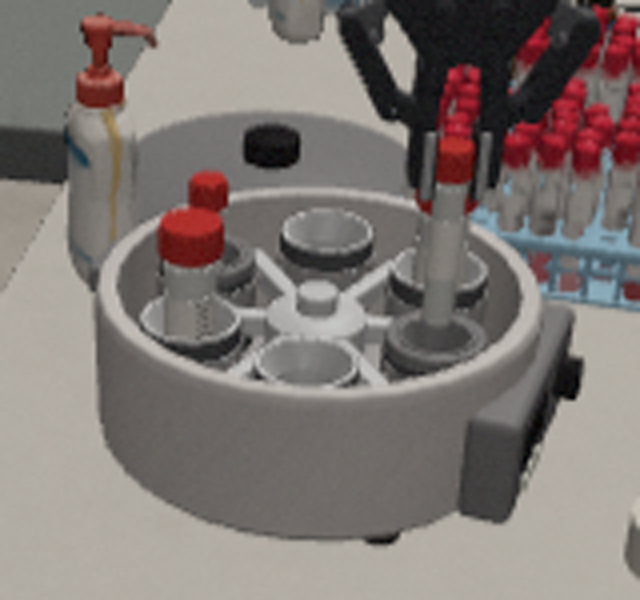

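The far thin tube is seated (cap at 208,190). This tube's foot at (439,322) is over the sleeved mouth at (434,340). Correcting by 3 mm and lowering.

Scaled: 30 mm / 1000 = 0.03, 24 mm / 1000 = 0.024.

>>> apply_moves:
  increments:
    - [0.1,[-0.0025,0.001,0],[0,0,0]]
    - [0.1,[-0.0025,0.001,0.008],[0,0,0]]
    - [0.1,[-0.0025,0.001,0.016],[0,0,0]]
    - [0.1,[-0.0025,0.001,0.024],[0,0,0]]
    - [0.1,[-0.0025,0.001,0.03],[0,0,0]]
    - [0.1,[-0.0025,0.001,0.03],[0,0,0]]

```text
time: 29.0
ee_pos: [0.4294, -0.169, 0.3332]
tcp_rot: [-2.018, -2.405, 0.001]
wrist_force: [0.3, -0.1, -0.1]
width: 0.234
grasp_force: 58.7
```

Scaled: 35 mm / 1000 = 0.035, 31 mm / 1000 = 0.031.

>>> apply_moves:
  increments:
    - [0.1,[0,0,0.008],[0,0,0]]
    - [0.1,[0,0,0.016],[0,0,0]]
    - [0.1,[0,0,0.024],[0,0,0]]
    - [0.1,[0,0,0.031],[0,0,0]]
    - [0.1,[0,0,0.035],[0,0,0]]
    - [0.1,[0,0,0.035],[0,0,0]]

```text
time: 29.6
ee_pos: [0.4296, -0.1691, 0.2991]
tcp_rot: [-2.019, -2.406, 0.0]
wrist_force: [-0.3, -0.2, 0.1]
width: 0.233
grasp_force: 58.7
```

Scaled: 1.8 mm / 1000 = 0.0018, 1 mm / 1000 = 0.001.

>>> apply_moves:
  increments:
    - [0.1,[0,0,0.001],[0,0,0]]
    - [0.1,[0,0,0.0018],[0,0,0]]
    - [0.1,[0,0,0.0018],[0,0,0]]

```text
time: 29.9
ee_pos: [0.4298, -0.1692, 0.2984]
tcp_rot: [2.019, 2.406, 0.0]
wrist_force: [-0.4, 0.4, 4.4]
width: 0.232
grasp_force: 59.2
```

Contact at the expected height. Releasing and retreating toward the base so the top camera can see.

Scaled: -115 mm / 1000 = -0.115, -85 mm / 1000 = -0.085.

>>> apply_moves:
  increments:
    - [0.35,[0,0,0.001],[0,0,0]]
    - [0.45,[0,0,0.001],[0,0,0]]
    - [0.6,[0,0,0.001],[0,0,0]]
    - [0.6,[0,0,0.001],[0,0,0]]
    - [0.6,[0,0,-0.015],[0,0,0]]
    - [0.6,[0,0,-0.045],[0,0,0]]
    - [0.6,[0,0,-0.085],[0,0,0]]
    - [0.6,[0,0,-0.115],[0,0,0]]

```text
time: 30.7
ee_pos: [0.4295, -0.1691, 0.4146]
tcp_rot: [2.019, 2.406, 0.001]
wrist_force: [0.2, -0.0, -0.2]
width: 0.6
grasp_force: 0.0
```

Scaled: 250 mm / 1000 = 0.25, 240 mm / 1000 = 0.24.

>>> apply_moves:
  increments:
    - [0.7,[0.04,0,0],[0,0,0]]
    - [0.7,[0.085,0,0],[0,0,0]]
    - [0.7,[0.13,0,0],[0,0,0]]
    - [0.7,[0.175,0,0],[0,0,0]]
    - [0.7,[0.215,0,0],[0,0,0]]
    - [0.7,[0.24,0,0],[0,0,0]]
    - [0.7,[0.25,0,0],[0,0,0]]
    - [0.7,[0.25,0,0],[0,0,0]]

```text
time: 31.5
ee_pos: [0.3861, 0.0778, 0.4126]
tcp_rot: [2.017, 2.409, -0.0]
wrist_force: [0.3, 0.8, -0.8]
width: 0.7
grasp_force: 0.0
```

```bash
python3 - <<'E'
from h import *
T=grab('top');S=grab('side')
L=[(.5655,-.162,.155),(.4323,-.2505,.155),(.5706,-.2423,.144),(.4297,-.169,.144)]
print(proj(T,L).round(1),proj(S,L).round(1))
for c,s in reds(T,20):
    if 360<c[0]<530: print(c.round(1),s)
a=cv2.resize(T['pixels'][170:350,365:535,::-1],(400,424));b=cv2.resize(S['pixels'][90:240,280:422,::-1],(400,424))
cv2.imwrite('pics/f.png',np.hstack([a,b]))
E
```

```text
[[425.8 209.8]
 [483.5 287.5]
 [471.4 208. ]
 [432.7 290.4]] [[327.4 148.6]
 [391.3 136.8]
 [331.7 137.5]
 [389.1 157.5]]
[426.6 210. ] [416 199  22  23 362]
[472.7 208.4] [466 202  15  14 156]
[485.3 288. ] [474 277  23  23 384]
[433.7 291.2] [427 285  15  14 158]
```

View pics/f.png

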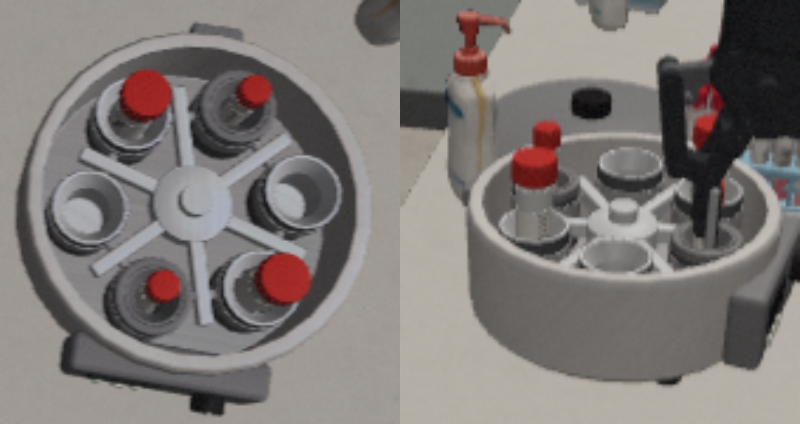

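All four are seated as asked: wide caps at (145,95) and (283,278) straight across the hub, thin caps at (254,90) and (163,286) in the sleeved buckets. The top-view cap positions match the predicted ones to within 2 px. Handing in.

```bash
python3 -c "
from plant import robot
print(robot.sign_off())"
```

```text
the job is handed in; nothing more can be done
None
```

The job is handed in: both wide tubes are seated in wide buckets straight across the spindle, and each thin tube is in a sleeved bucket, all lowered to floor contact before release, with the robot's clock at about 31.6 s of the 109 s allowed.

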